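Unbolt the blasting cabinet's lid past its spring safety catch

ROBOT

A 6-joint arm with a two-finger parallel gripper is mounted at the origin on the work surface. World frame = base frame: x ahead of the robot, y to its left, z up, the work surface at z = 0. Lengths are in mm, angles in rad, forces in N, time in s.
With the tool pointing down it reaches from about 400 to 825 mm from the base axis. Payload 7 kg.
Tool frame: the origin (TCP) lies at the very end of the fingers, on their centre line; the grasp point (between the pads) lies 19 mm behind it; z points along the fingers, y is the line along which they close (so a half turn about z gives the same grasp; the last joint's range is limited). The gripper opens to 85 mm and grips with 20 to 120 N. Pads are 22 mm wide; open, the fingers measure 114 mm over their backs; the gripper's body (76 mm by 85 mm) begins 54 mm behind the grasp point. The pads swing forward as they close: fully open they stand 13 mm farther back than shut.
Start: joints at [1.473, 0.359, 0.012, 0, -1.224, -0.288], TCP at [254.009, 625.359, 231.302] pointing down, gripper open.
Joint ranges: [-3.07, 3.07], [-1.43, 2.12], [-1.02, 1.25], [-3.03, 1.67], [-3.05, -0], [-3.03, 3.03]. Speed limits (rad/s): [2.39, 2.39, 3.01, 3.14, 3.14, 3.14].

INTERFACE

Orientations are given as a rotation vector (axis times angle).
In Python, from rig import robot, viewer gives the robot as it stands.
- The arm moves only by the tool servo_tool, never from a script. Its arguments are lists of equal length, an entry for each row: "dp": the shift along the tool's x, y, z in mm, a list of three; "spin": the turn about the tool's z in degrees; "jaw": the opening, from 0 (shut) to 1 (fully open). In form: {"dp": [[x, y, z], ...], "spin": [spin, ...], "jaw": [jaw, ...]}. A call has 1 to 20 rows; each row shifts and turns the commanded pose from where the row before left it, along the tool's axes as they then stand; what a row does not reach is not made up. A row lasts 1/8 s, in which the tool goes at most 62.5 mm and 10.7 degrees, less where a joint would pass 70% of its speed; a pose out of reach is approached as far as the arm can. A call with a gripper value outside its range is refused whole. The fingers move at their own pace and stop on an object; "grip_force" is the grip in N (left out, the last holds). Time passes only in rows, so rows that do not move let the fingers close. It gives the time, the measured TCP pose, the force, the opening and the grip force at its end, in the units of the state.
- robot.state(): the state, without advancing time (a new reading comes with each control period).
- viewer.capture(name): name is "scene" or "top" or "wrist"; returns a dict with "pixels" (480x640x3 uint8, blue, green, red), "fx", "fy", "cx", "cy" (pixels), "eye" and "orientation" of the camera in the world. Camera axes: x right, y down, z forward; pixel columns grow to the right and rows downward; lengths in mm; the calibration is good to about 2 mm. A picture is of the moment at which its call begins. There is no depth.
- robot.close_job(): hands the job in; it is judged then, once.
The state is a dict: "t": time; "joint_pos": joint angles; "joint_vel": joint speeds; "joint_torque": joint torques, N m; "tcp_pos": TCP position; "tcp_rot": TCP orientation; "contact_force": force on the tool from outside, world axes, zero at the start; "moment": the same for the moment, N m; "opening": finger opening in mm; "grip_force": force on a finger pad.
Only numpy, scipy, OpenCV 4.12 (cv2) and the standard library are available. Lean on these libraries where they do the work, as an engineer would, in place of code of your own. Each camera call takes 0.05 s, during which the arm holds its last target. There are 200 camera calls.

TASK

Unbolt the lid of the blasting cabinet: press the bolt's spring safety catch right down with one fingertip and keep it held down while the other fingertip slides the bolt by its upright tab all the way back, out of the keeper on the lid and towards the catch. Then let go, so that the catch springs fully up again and locks the bolt open. Leave the lid shut and leave everything else where it stands.

Things in the scene. Friction and masses are not known exactly. Their poses are not given: they have to be found in the camera images.
- blaster: fixed blasting cabinet, 340 deep (x) x 480 wide (y) x 220 mm high; origin at the centre of its underside, x away from its front with the arm ports, z up. A glass lid covers y -0.05 to 0.23; the rest (y -0.05 to -0.24) is a flat deck that carries the bolt, whose line runs along y at x = -0.100 from the lid's keeper (y -0.037) past the tab to the catch and opens towards -y. Filler caps at x 0.115
- bolt (a joint): how far the bolt is drawn back, m: 0 = fully shot into the lid's keeper, 0.024 = fully back at its stop (open). It drags with about 2.5 N and stays where it is left. With the catch up it is blocked after about 2 mm of play; only from 22 mm back can the catch spring up again and lock it open
- bolt_tab (a point): top centre of the bolt's upright steel tab, moves with the bolt; axes as the cabinet's. Tab 26 wide (x), 8 mm thick (y), top 62 mm above the deck, on a flat bar 14 mm wide whose top is 25 mm above the deck (foot at the tab 16 long, 5 mm high). On its lid side: guide strap 34 to 46 mm away, keeper from 56 mm on, tops 29 and 31 mm above the deck. Bolt shut, it is 76 mm from the catch pad's centre
- catch (a joint): how far the safety catch is pressed down, m: 0 = up (sprung), 0.010 = fully down at its stop. The spring pushes back with about 3 N at the top and 7 N at the bottom. Its tooth leaves the bolt's notch at 0.005
- catch_pad (a point): centre of the top face of the safety catch's ribbed steel push pad, moves straight down with the catch; axes as the cabinet's. The pad is 64 mm long (y, along the bolt's line) and 32 mm wide (x) and works the same wherever it is pressed. Its top is 43 mm above the deck when up, 33 mm when pressed
- keeper (a point): top centre of the steel keeper staple that the bolt's nose enters (14 mm long along the bolt, 28 mm wide, 31 mm high); it is fixed on the glass lid, which is hinged along the cabinet's far edge, starts shut and rests shut by its weight, so this point rises if the lid is lifted
- cast_a: plaster cast of a jaw, 58 x 62 x 35 mm, loose, on the cabinet's deck behind the bolt; origin at the centre of its underside; to be left where it is
- jar: white jar with a black cap, 44 mm across, 62 mm high, loose, on the deck behind the catch; origin at the centre of its underside; to be left where it is
- die: small plaster die, 22 mm across and 29 mm high, loose, on the deck's front edge 50 mm in front of the bolt's centre line; origin at the centre of its underside; to be left where it is
- cast_b: second plaster cast of a jaw, 58 x 62 x 35 mm, loose, on the table; origin at the centre of its underside; to be left where it is
- denture: pink denture with teeth, about 60 x 70 x 24 mm, loose, on the table; origin at the centre of its underside; to be left where it is
- bowl: black rubber mixing bowl, 110 mm across, 60 mm high, loose, on the table; origin at the centre of its underside; to be left where it is
- handpiece: blue and steel handpiece, about 150 mm long, 22 mm thick, lying loose on the table; origin at the centre of its underside; to be left where it is

How it is judged:
By the outcome, as a careful person would: the job done as asked, in the order asked, and still so for the second after the job is handed in, with the robot touching nothing.
It also fails if it takes over 38 s, if anything falls off the work surface, if the arm or the gripper's body presses on something with over 40 N, if the wrist force passes 120 N, or if a joint passes its speed limit or range.

## Working session

There is one attempt and no reset: what is moved stays moved. The work goes in short steps, Python scripts to look and compute and a tool call to move; the robot and the scene stay as the last step left them, time stands still between calls to the robot, and variables do not carry over. Pictures are saved under pics/ and viewed, at most 10 in all, crops included, and the job is handed in when it is done.

Besides the shell and the picture viewer there is one more tool, called after "Call:" as name(argument=value, ...) on one line, values as JSON. servo_tool: Moves the arm, as the interface text tells. Its arguments: {"type":"object","properties":{"dp":{"type":"array","items":{"type":"array","items":{"type":"number"}}},"spin":{"type":"array","items":{"type":"number"}},"jaw":{"type":"array","items":{"type":"number"}},"grip_force":{"type":"number"}},"required":["dp","spin","jaw"]}

```bash
mkdir -p pics; ls
python3 - <<'E'
from rig import robot, viewer
import cv2,numpy as np,pickle
d={}
for n in ("scene","top"):
    c=viewer.capture(n); cv2.imwrite(f"pics/{n}0.png",c["pixels"]); d[n]=c
    print(n,{k:np.round(v,4).tolist() for k,v in c.items() if k!="pixels"})
pickle.dump(d,open("c0.pkl","wb"))
s=robot.state(); print(s["t"],s["tcp_pos"],s["tcp_rot"],s["opening"])
E
```

```text
pics
scene {'fx': 509.5323, 'fy': 509.5323, 'cx': 316.9831, 'cy': 244.0314, 'eye': [1146.3877, -605.6438, 978.9487], 'orientation': [-2.2041, -1.0003, 0.4119]}
top {'fx': 466.9062, 'fy': 466.9062, 'cx': 319.069, 'cy': 244.0349, 'eye': [392.82, -118.0421, 995.3363], 'orientation': [-2.0825, 2.1447, -0.1874]}
0.1 [253.86315158 624.99007548 230.45908668] [ 3.08186717e+00 -6.02077549e-01 -2.27519370e-04] 85.57464023505463
```

View pics/scene0.png

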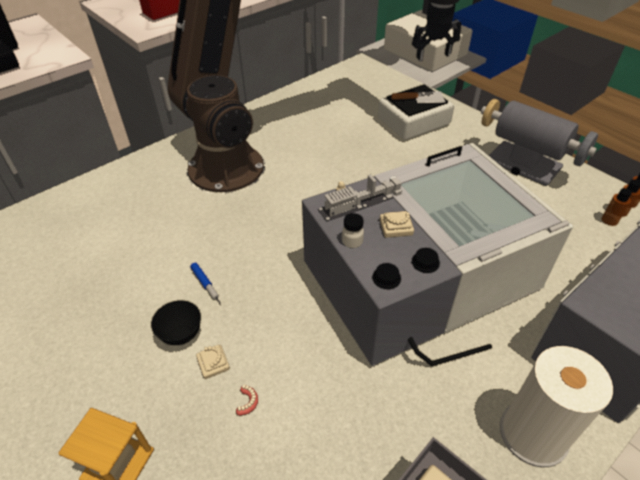

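View pics/top0.png

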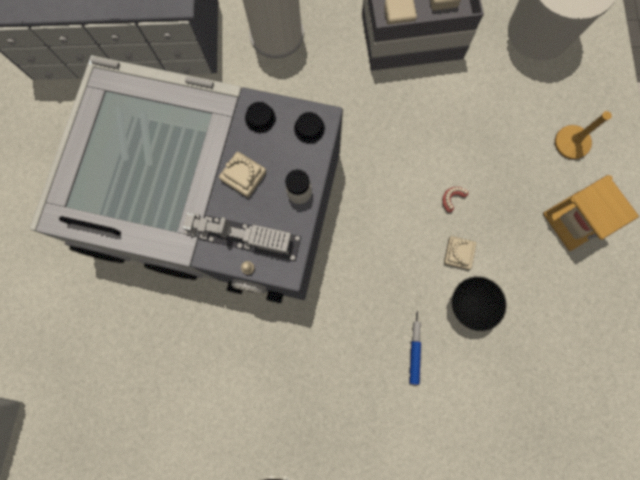

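The scene picture shows the bolt hardware at about (360,195), with the catch pad at about (342,200). In the top picture the pad is at about (270,239), the tab at about (240,235) and the die at (248,267). Next I'll zoom in on the bolt.

Run:
```python
import cv2,pickle,numpy as np
d=pickle.load(open("c0.pkl","rb"))
a=cv2.resize(d["top"]["pixels"][195:295,175:345],None,fx=4.6,fy=4.6,interpolation=2)[:,:780]
a=a[:300+160]
cv2.imwrite("pics/topz.png",a)
b=cv2.resize(d["scene"]["pixels"][140:240,295:425],None,fx=6,fy=6,interpolation=2); cv2.imwrite("pics/scz.png",b)
```

```text
(no output)
```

View pics/topz.png

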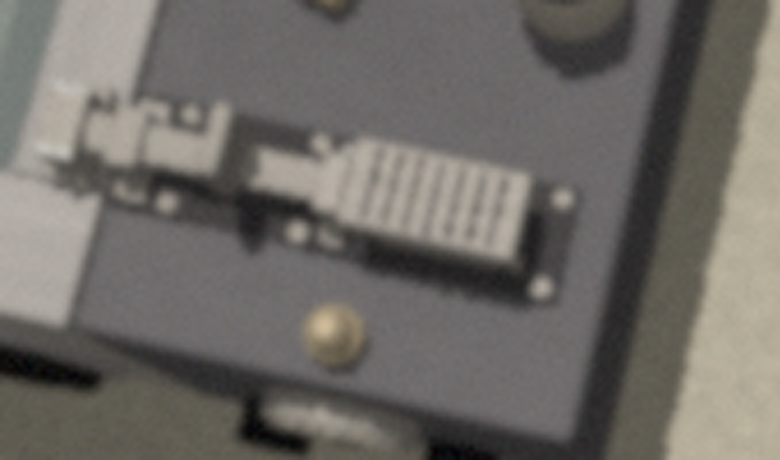

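View pics/scz.png

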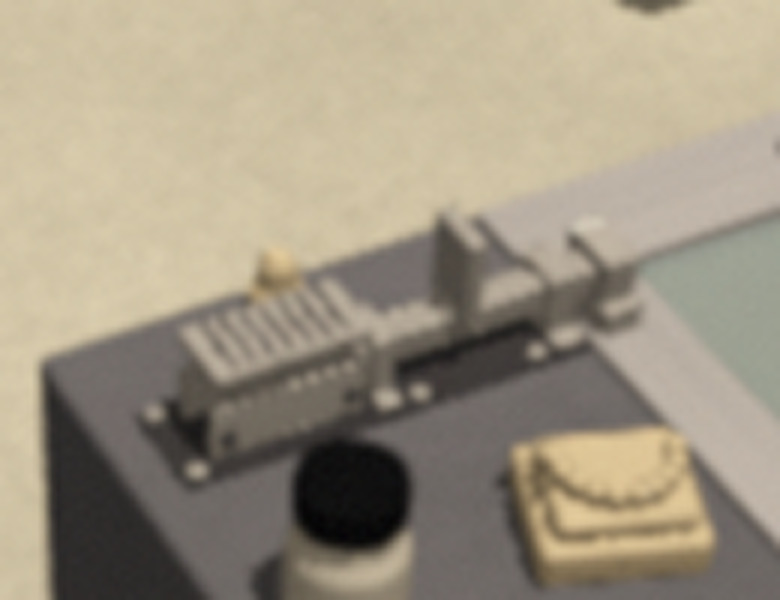

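```bash
cat > fit.py <<'E'
import cv2,numpy as np
from scipy.optimize import least_squares
from scipy.spatial.transform import Rotation as R
def proj(c,P):
    q=R.from_rotvec(c["orientation"]).inv().apply(np.asarray(P)-c["eye"])
    return np.c_[c["cx"]+c["fx"]*q[:,0]/q[:,2],c["cy"]+c["fy"]*q[:,1]/q[:,2]]
def world(p,P): return R.from_rotvec([0,0,p[2]]).apply(P)+[p[0],p[1],0]
E
python3 - <<'E'
from fit import *
import pickle
d=pickle.load(open("c0.pkl","rb"))
pc=lambda sx,sy:[-100+16*sx,-176+32*sy,263]
C=[-170,-240,220]
T=[(pc(1,1),358,140),(pc(1,-1),530,175),(pc(-1,-1),518,262),(pc(-1,1),340,222),(C,577,440),([-100,-37,251],62,125)]
S=[(pc(-1,-1),183,328),(pc(1,-1),218,380),(pc(1,1),378,325),(C,45,362),([-113,-100,282],442,212)]
def f(p):
    r=[]
    for n,L,z,o in(("top",T,4.6,(175,195)),("scene",S,6,(295,140))):
        L=np.array([[*a,b,c] for a,b,c in L])
        r.append(proj(d[n],world(p,L[:,:3]))-(L[:,3:]/z-.5+.5/z+o))
    return np.vstack(r)
s=least_squares(lambda p:f(p).ravel(),[600,0,-.2])
print(s.x,np.round(f(s.x),1).tolist()); print(world(s.x,np.array([[-100,-100,282],[-100,-176,263],[-100,-37,251]])))
from rig import robot
st=robot.state();print(R.from_rotvec(st["tcp_rot"]).as_matrix().round(3).tolist())
E
```

```text
[ 6.87859219e+02  1.18291579e+02 -2.40609368e-01] [[-0.4, -1.3], [0.8, -0.8], [-1.1, -0.6], [-1.2, -0.1], [-0.2, 0.5], [-0.1, -0.1], [-1.4, 0.3], [-0.2, 0.4], [-0.5, 0.3], [-2.2, -0.5], [0.0, -1.5]]
[[566.91047603  45.00173268 282.        ]
 [548.80009518 -28.80893122 263.        ]
 [581.92302859 106.18688828 251.        ]]
[[0.926, -0.376, -0.0], [-0.376, -0.926, -0.001], [0.0, 0.001, -1.0]]
```

The fit is good to about 1.5 px: the cabinet is at (688,118) with a yaw of -0.24 rad. I'll raise the tool, turn it to match, and fly to a point above the bolt.

Call:
servo_tool(dp=[[0,0,-40],[0,0,-40],[0,0,-40],[32,36.5,0],[32,36.5,0],[32,36.5,0],[32,36.5,0],[32,36.5,0],[32,36.5,0],[32,36.5,0],[32,36.5,0],[32,36.5,0],[32,36.5,0],[32,36.5,0],[32,36.5,0],[32,36.5,0],[26,36.5,0],[0,0,0]], spin=[-2.8,-2.8,-2.7,0,0,0,0,0,0,0,0,0,0,0,0,0,0,0], jaw=[0.76,0.76,0.76,0.76,0.76,0.76,0.76,0.76,0.76,0.76,0.76,0.76,0.76,0.76,0.76,0.76,0.76,0.76], grip_force=20)

```text
t: 2.35
tcp_pos: [561.7, 21.1, 350.4]
tcp_rot: [3.117, -0.383, -0.002]
contact_force: [-0.3, 1.5, -0.6]
opening: 64.8
grip_force: 0.0
```

Run:
```python
from fit import *
from rig import robot, viewer
import pickle
c=viewer.capture("wrist"); cv2.imwrite("pics/w1.png",c["pixels"]); pickle.dump(c,open("w1.pkl","wb"))
p=[687.86,118.29,-.2406]
print(proj(c,world(p,np.array([[-100,-100,282],[-113,-100,282],[-87,-100,282],[-100,-176,263],[-100,-37,251]]))).round(0).tolist())
s=robot.state();print(s["t"],s["tcp_pos"],s["opening"],s["contact_force"],R.from_rotvec(s["tcp_rot"]).as_matrix().round(3).tolist())
```

```text
[[276.0, 254.0], [276.0, 274.0], [275.0, 234.0], [391.0, 245.0], [191.0, 240.0]]
2.4 [561.36093608  22.35236564 350.5221214 ] 64.54748938960093 [-0.03793876  1.27783577 -0.43331952] [[0.97, -0.241, -0.001], [-0.241, -0.97, -0.0], [-0.001, 0.001, -1.0]]
```

View pics/w1.png

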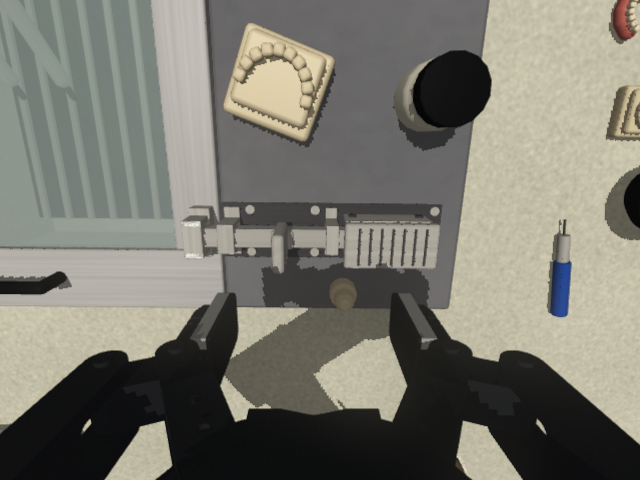

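The tab top is at about (276,252), the pad centre at (391,245) and the keeper at (193,238). These match the predictions to about 1 mm. Going down now.

Call:
servo_tool(dp=[[0,0,20],[0,0,20],[0,0,20],[0,0,15],[0,0,8],[0,0,0],[0,0,0]], spin=[0,0,0,0,0,0,0], jaw=[0.76,0.76,0.76,0.76,0.76,0.76,0.76])

```text
t: 3.28
tcp_pos: [561.7, 23.8, 269.0]
tcp_rot: [-3.119, 0.377, -0.002]
contact_force: [1.1, -0.2, 1.4]
opening: 65.1
grip_force: 0.0
```

Call:
servo_tool(dp=[[0,0,2],[0,0,2],[0,0,2],[0,0,0]], spin=[0,0,0,0], jaw=[0.76,0.76,0.76,0.76])

```text
t: 3.78
tcp_pos: [561.2, 23.6, 262.1]
tcp_rot: [3.119, -0.378, -0.0]
contact_force: [-1.5, -0.0, 0.2]
opening: 65.1
grip_force: 0.0
```

Call:
servo_tool(dp=[[0,0,2],[0,0,2],[0,0,0]], spin=[0,0,0], jaw=[0.76,0.76,0.76])

```text
t: 4.15
tcp_pos: [561.2, 23.6, 258.1]
tcp_rot: [3.119, -0.378, -0.001]
contact_force: [0.1, 0.2, -0.6]
opening: 65.2
grip_force: 0.0
```

Call:
servo_tool(dp=[[0,0,2],[0,0,2],[0,0,0]], spin=[0,0,0], jaw=[0.76,0.76,0.76])

```text
t: 4.53
tcp_pos: [561.5, 23.6, 254.5]
tcp_rot: [3.119, -0.377, 0.001]
contact_force: [0.6, 0.1, 3.9]
opening: 64.7
grip_force: 1.6
```

Call:
servo_tool(dp=[[0,0,2],[0,0,2],[0,0,0]], spin=[0,0,0], jaw=[0.76,0.76,0.76])

```text
t: 4.9
tcp_pos: [561.5, 23.6, 250.4]
tcp_rot: [3.119, -0.377, 0.001]
contact_force: [-0.7, 1.1, 5.4]
opening: 64.8
grip_force: 2.5
```

Call:
servo_tool(dp=[[0,0,2],[0,0,0]], spin=[0,0], jaw=[0.76,0.76])

```text
t: 5.15
tcp_pos: [561.5, 23.6, 248.5]
tcp_rot: [3.119, -0.377, 0.001]
contact_force: [-0.8, -0.5, 6.3]
opening: 64.8
grip_force: 2.8
```

Run:
```python
from rig import robot, viewer
import cv2
c=viewer.capture("scene"); cv2.imwrite("pics/s2.png",cv2.resize(c["pixels"][130:230,295:425],None,fx=6,fy=6,interpolation=2))
print(robot.state()["contact_force"])
```

```text
[-0.05108532 -0.19089433  5.75697142]
```

View pics/s2.png

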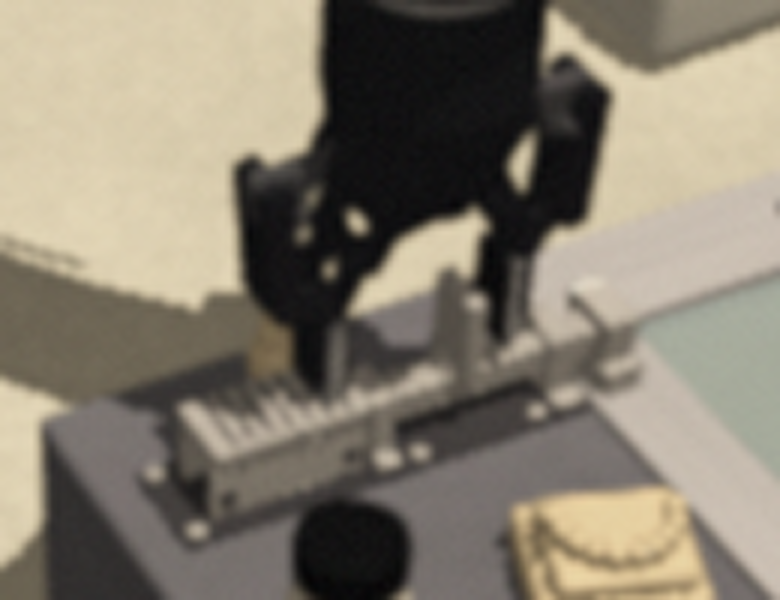

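The left finger is pressing the pad near (320,380) and the right finger stands on the tab's lid side at about (510,310). The force of about 6 N means roughly 8 mm of press, so I'll go on to the stop.

Call:
servo_tool(dp=[[0,0,2],[0,0,0]], spin=[0,0], jaw=[0.76,0.76])

```text
t: 5.45
tcp_pos: [561.5, 23.6, 246.7]
tcp_rot: [3.119, -0.377, 0.001]
contact_force: [-1.4, 0.5, 5.3]
opening: 65.2
grip_force: 3.2
```

Call:
servo_tool(dp=[[0,0,1],[0,0,0]], spin=[0,0], jaw=[0.76,0.76])

```text
t: 5.7
tcp_pos: [561.6, 23.6, 246.5]
tcp_rot: [3.119, -0.377, 0.002]
contact_force: [-3.2, 0.9, 10.3]
opening: 64.5
grip_force: 5.4
```

Call:
servo_tool(dp=[[0,0,1],[0,3,0],[0,3,0],[0,3,0],[0,3,0],[0,3,0],[0,0,0]], spin=[0,0,0,0,0,0,0], jaw=[0.76,0.76,0.76,0.76,0.76,0.76,0.76])

```text
t: 6.58
tcp_pos: [560.3, 11.1, 246.5]
tcp_rot: [-3.115, 0.375, -0.01]
contact_force: [0.6, 8.9, 11.9]
opening: 64.8
grip_force: 6.2
```

Call:
servo_tool(dp=[[0,3,0],[0,3,0],[0,3,0],[0,0,0]], spin=[0,0,0,0], jaw=[0.76,0.76,0.76,0.76])

```text
t: 7.08
tcp_pos: [558.1, 2.3, 246.5]
tcp_rot: [-3.115, 0.375, -0.01]
contact_force: [1.7, 9.2, 12.3]
opening: 64.9
grip_force: 6.7
```

Call:
servo_tool(dp=[[0,3,0],[0,3,0],[0,0,0]], spin=[0,0,0], jaw=[0.76,0.76,0.76])

```text
t: 7.45
tcp_pos: [556.6, -3.6, 246.5]
tcp_rot: [-3.115, 0.375, -0.01]
contact_force: [1.6, 8.3, 11.7]
opening: 64.5
grip_force: 6.6
```

Run:
```python
from rig import robot, viewer
import cv2
c=viewer.capture("scene"); cv2.imwrite("pics/s3.png",cv2.resize(c["pixels"][130:230,295:425],None,fx=6,fy=6,interpolation=2))
```

```text
(no output)
```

View pics/s3.png

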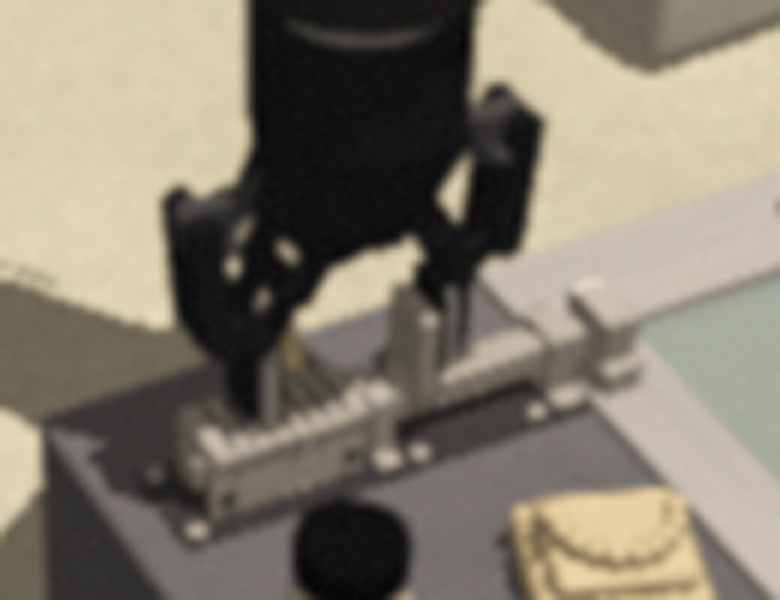

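The tab has moved from about x=455 to 415 in the crop, roughly 18 mm drawn, and the pad is held down. I'll continue to the stop.

Call:
servo_tool(dp=[[0,2,0],[0,2,0],[0,0,0]], spin=[0,0,0], jaw=[0.76,0.76,0.76])

```text
t: 7.88
tcp_pos: [555.7, -7.4, 246.5]
tcp_rot: [-3.115, 0.375, -0.01]
contact_force: [1.5, 10.0, 12.3]
opening: 65.1
grip_force: 6.4
```

Call:
servo_tool(dp=[[0,2,0],[0,0,0]], spin=[0,0], jaw=[0.76,0.76])

```text
t: 8.12
tcp_pos: [555.7, -7.7, 246.4]
tcp_rot: [-3.113, 0.374, -0.011]
contact_force: [0.1, 16.5, 12.3]
opening: 64.7
grip_force: 11.9
```

Call:
servo_tool(dp=[[0,1.5,0],[0,0,0]], spin=[0,0], jaw=[0.76,0.76])

```text
t: 8.38
tcp_pos: [555.7, -7.8, 246.4]
tcp_rot: [-3.111, 0.373, -0.012]
contact_force: [1.2, 23.3, 11.8]
opening: 65.0
grip_force: 15.8
```

Bolt is at its stop: the force rose with no further motion. I'll ease the sideways load and then lift off.

Call:
servo_tool(dp=[[0,-3,0],[0,-2,0],[0,0,-3],[0,0,-3],[0,0,-3],[0,-2,-4],[0,0,-5],[0,0,-10],[0,0,-20],[0,0,-30],[0,0,-30],[0,0,-20],[0,0,0],[0,0,0]], spin=[0,0,0,0,0,0,0,0,0,0,0,0,0,0], jaw=[0.76,0.76,0.76,0.76,0.76,0.76,0.76,0.76,0.76,0.76,0.76,0.76,0.76,0.76])

```text
t: 10.12
tcp_pos: [553.6, -5.9, 371.7]
tcp_rot: [-3.119, 0.378, 0.002]
contact_force: [0.1, 0.2, -0.1]
opening: 64.9
grip_force: 0.0
```

Run:
```python
from fit import *
from rig import robot, viewer
p=[687.86,118.29,-.2406]
c=viewer.capture("scene"); o=np.array([295,130])
im=cv2.resize(c["pixels"][130:230,295:425],None,fx=6,fy=6,interpolation=2)
w=viewer.capture("wrist")
cv2.imwrite("pics/s4.png",im); cv2.imwrite("pics/w4.png",w["pixels"][100:400])
for z in(263,253): print(z,((proj(c,world(p,np.array([[-84,-208,z],[-84,-144,z],[-116,-208,z]])))-o)*6).round().tolist(), proj(w,world(p,np.array([[-84,-208,z],[-84,-144,z],[-116,-208,z]]))).round().tolist())
for y in(-124,-122): print(y,proj(w,world(p,np.array([[-113,y,282],[-87,y,282]]))).round(1).tolist())
print(robot.state()["t"],robot.state()["contact_force"])
```

```text
263 [[214.0, 440.0], [373.0, 384.0], [172.0, 387.0]] [[391.0, 213.0], [302.0, 213.0], [388.0, 255.0]]
253 [[214.0, 461.0], [371.0, 405.0], [172.0, 408.0]] [[388.0, 210.0], [303.0, 210.0], [386.0, 251.0]]
-124 [[273.0, 260.0], [271.7, 223.6]]
-122 [[270.1, 260.0], [268.7, 223.6]]
10.225 [ 0.04386932 -0.32964147 -0.35948238]
```

View pics/s4.png

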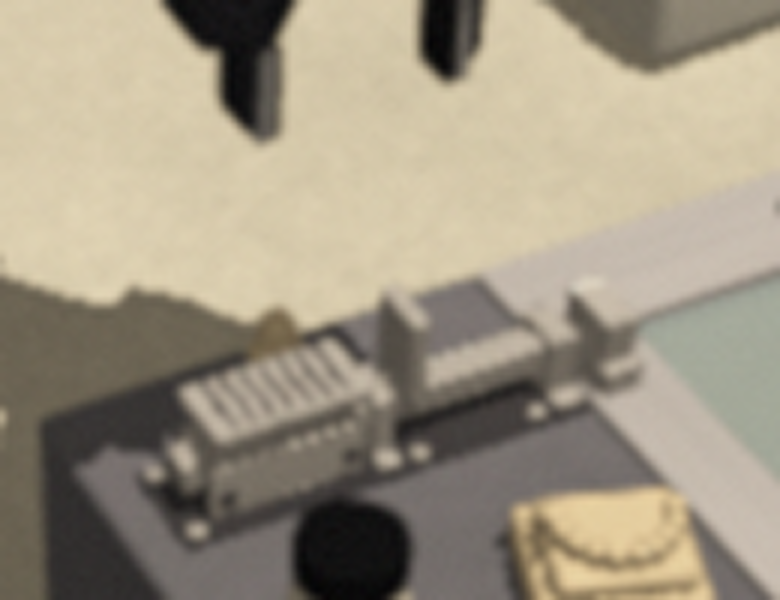

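View pics/w4.png

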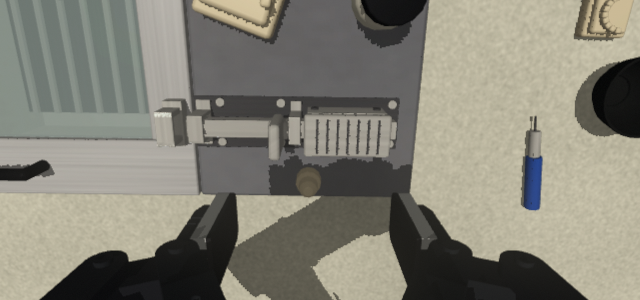

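The pad corner is back at (218,440), the same as before pressing, so the catch is fully up. The tab is at (272,240) in the full wrist image, which is 24 mm back. The die and the casts haven't moved. Handing in.

```bash
python3 -c "
from rig import robot
print(robot.close_job())"
```

```text
the job is handed in; nothing more can be done
None
```

The bolt is drawn fully back to its stop, the catch has sprung up and locked it open, the lid is shut, nothing else was seen to move, and the job was handed in at about 10 s.

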